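# Load the castor caddy, roll it to its mark and lock it

## Task

Lay the brass ball valve flat in the caddy's tray with its red lever pointing to the caddy's front. Then push the caddy forward, without lifting or tipping it, until its castors trail straight, and steer it to stand centred in the yellow outline with its front where the arrow points and all four castors still trailing straight behind their pins. Last, press the red floor lock fully down, and leave the other things where they are.

Things in the scene. Friction and masses are not known exactly. Their poses are not given: they have to be found in the camera images.
- caddy: Small blue four-castor caddy, 170 mm long, 120 mm wide, 0.8 kg. Origin on the worktop under its centre; x to its front (front tray wall is yellow), y to its left. Deck top at z = 36 mm. Rolls any way once the castors have swung round; 1 to 2 N keeps it rolling, it coasts under 10 mm after a slow push. At the start it points roughly to world +y, with the outline ahead
- tray_mid (a point): centre of the tray's floor, on the front part of the deck, at (33, 0, 36) mm in the caddy frame; the tray is 92 by 108 mm inside, its walls 12 mm high (rim at z = 48 mm)
- push_plate (a point): centre of the rear face of the flat black push plate across the caddy's whole rear, at (-88, 0, 39) mm in the caddy frame; the plate is 120 mm wide and reaches from z = 20 to 58 mm
- caddy_nose (a point): middle of the caddy's front edge, at x = 85 mm, z = 33 mm in the caddy frame
- castor_fl_axle (a point): wheel axle of the front left swivel castor (wheel 24 mm across). Its swivel pin is at x = 52, y = 40 mm in the caddy frame, and the axle stands 15 mm from the pin; trailing straight means that it lies at x = 37, y = 40 mm. Starts swung to any side; swings round behind the pin within about 60 mm of forward rolling
- castor_fr_axle (a point): wheel axle of the front right swivel castor (wheel 24 mm across). Its swivel pin is at x = 52, y = -40 mm in the caddy frame, and the axle stands 15 mm from the pin; trailing straight means that it lies at x = 37, y = -40 mm. Starts swung to any side; swings round behind the pin within about 60 mm of forward rolling
- castor_rl_axle (a point): wheel axle of the rear left swivel castor (wheel 24 mm across). Its swivel pin is at x = -52, y = 40 mm in the caddy frame, and the axle stands 15 mm from the pin; trailing straight means that it lies at x = -67, y = 40 mm. Starts swung to any side; swings round behind the pin within about 60 mm of forward rolling
- castor_rr_axle (a point): wheel axle of the rear right swivel castor (wheel 24 mm across). Its swivel pin is at x = -52, y = -40 mm in the caddy frame, and the axle stands 15 mm from the pin; trailing straight means that it lies at x = -67, y = -40 mm. Starts swung to any side; swings round behind the pin within about 60 mm of forward rolling
- floor_lock (a joint): Red push-down floor lock on the caddy: 0 = raised, grows as it is pressed down; its rubber foot meets the worktop at about 0.009 m. Takes about 3 N to push and stays where it is left
- lock_top (a point): centre of the top of the red round lock button (34 mm across), at x = -52 mm, y = 0 in the caddy frame, 58 mm high when raised and 49 mm when down; 14 mm ahead of the push plate
- valve: Brass ball valve, 0.26 kg, upright on the worktop, origin at its underside. Body along y from -13 to 48 mm, 28 mm wide in x (ends 32 mm), 28 mm tall. The fixed red lever above it, 12 mm wide, runs from y = 26 to -58 mm at z = 38 to 49 mm, so it points to -y. The body can be gripped from above across x, fingers either side of the lever
- valve_mid (a point): centre of the valve's body, at (0, 18, 14) mm in the valve frame
- valve_lever_tip (a point): end of the valve's red lever, at (0, -55, 43) mm in the valve frame
- bay: Parking mark: flat yellow tape outline on the worktop, 190 by 150 mm inside, with an arrow in it. Origin at its centre; x is where the arrow (and the parked caddy's front) points, z up. Nothing to bump into
- tea_tin: Bystander: dark green and grey tea tin, 74 mm across, 92 mm tall. Origin at the centre of its underside
- tea_strainer: Bystander: steel mesh strainer cup, 82 mm across, 61 mm tall. Origin at the centre of its underside
- cap_black: Bystander: black bottle cap, 57 mm across, 24 mm tall. Origin at the centre of its underside
- cap_grey: Bystander: grey bottle cap, 69 mm across, 24 mm tall. Origin at the centre of its underside
- ptfe_tape: Bystander: white roll of tape lying flat, 52 mm across, 15 mm tall. Origin at the centre of its underside
- teaspoon: Bystander: steel teaspoon lying flat, 132 mm long. Origin at the centre of its underside

How it is judged (in metres and radians):
On the way, in this order (a step that is already met when the one before it is completed fails the run):
1. the valve lies flat in the tray, lever to the front, let go (x of valve_mid in the frame of caddy between 0.003 and 0.063 m and y of valve_mid in the frame of caddy between -0.042 and 0.042 m and z of valve_mid in the frame of caddy below 0.056 m and x of valve_lever_tip in the frame of caddy above 0.075 m and angle between valve's own z axis and vertical below 0.2 rad and contact force between the fingers and valve below 0.1 N), for 0.2 s.
2. the caddy has been pushed at least 80 mm and all four castors trail straight (distance of caddy from where it was at the start of the episode above 0.08 m and y of castor_fl_axle in the frame of caddy between 0.0345 and 0.0455 m and x of each of castor_fl_axle, castor_fr_axle in the frame of caddy below 0.047 m and y of castor_fr_axle in the frame of caddy between -0.0455 and -0.0345 m and y of castor_rl_axle in the frame of caddy between 0.0345 and 0.0455 m and x of each of castor_rl_axle, castor_rr_axle in the frame of caddy below -0.057 m and y of castor_rr_axle in the frame of caddy between -0.0455 and -0.0345 m), for 0.1 s.
3. the caddy stands in the outline, castors trailing (horizontal distance between caddy and bay below 0.016 m and angle between the x axis of caddy and the x axis of bay, either way round below 0.14 rad and x of caddy_nose in the frame of bay above 0.03 m and y of castor_fl_axle in the frame of caddy between 0.0345 and 0.0455 m and x of each of castor_fl_axle, castor_fr_axle in the frame of caddy below 0.047 m and y of castor_fr_axle in the frame of caddy between -0.0455 and -0.0345 m and y of castor_rl_axle in the frame of caddy between 0.0345 and 0.0455 m and x of each of castor_rl_axle, castor_rr_axle in the frame of caddy below -0.057 m and y of castor_rr_axle in the frame of caddy between -0.0455 and -0.0345 m and linear speed of caddy below 0.01 m/s), for 0.2 s.
4. the floor lock is pressed down (value of joint floor_lock above 0.0075 m), for 0.1 s.
At the end, for the whole second after the job is handed in: Valve flat in the tray, lever forward; caddy centre within 16 mm of the outline centre, heading within 0.14 rad of the arrow; every castor axle behind its pin, within 5.5 mm of straight; floor lock down past 7.5 mm; all at rest (all of step 3 and x of valve_mid in the frame of caddy between 0.003 and 0.063 m and y of valve_mid in the frame of caddy between -0.042 and 0.042 m and z of valve_mid in the frame of caddy below 0.056 m and x of valve_lever_tip in the frame of caddy above 0.075 m and angle between valve's own z axis and vertical below 0.2 rad and value of joint floor_lock above 0.0075 m and linear speed of valve below 0.01 m/s); the robot touches nothing.
It fails at once if the caddy is lifted or tipped (height (world z) of caddy above 0.012 m or angle between caddy's own z axis and vertical above 0.2 rad).
It fails at once if a bystander is moved (distance of any of tea_tin, tea_strainer, cap_black, cap_grey, ptfe_tape, teaspoon from where it was at the start of the episode above 0.02 m).
It also fails if it takes over 67 s, if anything falls off the work surface, if the arm or the gripper's body presses on something with over 40 N, if the wrist force passes 120 N, or if a joint passes its speed limit or range.

## Robot

A 7-joint arm with a two-finger parallel gripper is mounted at the origin on a cart in front of the work surface, level with it; the furniture and walls round the work are solid. World frame = base frame: x ahead of the robot, y to its left, z up, the work surface at z = 0. Lengths are in mm, angles in rad, forces in N, time in s.
With the tool pointing down it reaches from about 425 to 800 mm from the base axis. Payload 8.3 kg.
Tool frame: the origin (TCP) lies at the very end of the fingers, on their centre line; the grasp point (between the pads) lies env.tcp_to_grasp behind it (env.tcp_to_grasp is the distance from the TCP to the grasp point, in mm); z points along the fingers, y is the line along which they close (so a half turn about z gives the same grasp; the last joint's range is limited). The gripper opens to 85 mm and grips with 20 to 120 N. Pads are 22 mm wide; open, the fingers measure 114 mm over their backs; the gripper's body (76 mm by 85 mm) begins 54 mm behind the grasp point. The pads swing forward as they close: fully open they stand 13 mm farther back than shut.
Start: joints at [1.119, 0.383, 0.016, 1.37, -0.006, 1.388, -0.046], TCP at [236.958, -578.32, 231.279] pointing down, gripper open.
Joint ranges: [-2.95, 2.95], [-0.25, 2.06], [-1.52, 1.56], [0.18, 2.33], [-1.44, 4.58], [0.02, 2.06], [-3.01, 3.01]. Speed limits (rad/s): [2.39, 2.39, 3.01, 3.01, 3.14, 3.14, 3.14].

## Interface

Orientations are given as a 3x3 rotation matrix whose columns are the frame's x, y, z axes.
In Python, from workcell import env gives the robot as it stands.
- The arm moves only by the shell command python3 -m crank 'ROWS' [OPENING] [FORCE]. ROWS is JSON, a list that holds one entry, the list of rows, each a list of 4 numbers: the shift along the tool's x, y, z in m, then the turn about the tool's z in degrees. A call has 1 to 8 rows; each row is the pose to reach, as a shift and turn from the pose commanded when the call began, along the tool's axes at that moment; what a row does not reach only later rows make up. A row lasts 1/8 s, in which the tool goes at most 62.5 mm and 10.7 degrees, less where a joint would pass 70% of its speed; a pose out of reach is approached as far as the arm can. A call with a gripper value outside its range is refused whole. OPENING is the gripper command: -1 is fully open, 1 is shut, values between are in proportion, set as the call begins (- or left out, the last holds). The fingers move at their own pace and stop on an object; FORCE is the grip in N (left out, the last holds). Time passes only in rows, so rows that repeat a pose let the fingers close. It gives the time, the measured TCP pose, the force, the opening and the grip force at its end, in the units of the state.
- env.observe(): the state, without advancing time (a new reading comes with each control period).
- env.read_camera(name): name is "scene" or "top" or "wrist"; returns (picture, depth): 400x640x3 uint8, red, green, blue; 400x640 float32, mm along the optical axis (not along the pixel's ray), 0 where there is no reading.
- env.camera_info(name): a dict with "K" (3x3 intrinsics, pixels), "position" and "attitude" of the camera in the world. Camera axes: x right, y up, looking along -z (the intrinsics and any distortion apply to the point x, -y, -z); pixel columns grow to the right and rows downward; lengths in mm; the calibration is good to about 2 mm. The wrist camera is an equidistant fisheye: a pixel r from the principal point sees the ray r / f radians off the axis. A picture is of the moment at which its call begins: read the wrist's pose just before it. camera_info takes no time and is no camera call; for the wrist camera it gives the pose at the moment of the call.
- env.close_job(): hands the job in; it is judged then, once.
The state is a dict: "clock": time; "q": joint angles; "joint_velocities": joint speeds; "joint_efforts": joint torques, N m; "eef_pos": TCP position; "eef_rot": TCP orientation; "ft_force": force on the tool from outside, world axes, zero at the start; "wrist_torque": the same for the moment, N m; "opening": finger opening in mm; "grasp_force": force on a finger pad.
Only numpy, scipy, OpenCV 4.12 (cv2) and the standard library are available. Lean on these libraries where they do the work, as an engineer would, in place of code of your own. Each camera call takes 0.05 s, during which the arm holds its last target. There are 200 camera calls.

## Working session

There is one attempt and no reset: what is moved stays moved. The work goes in short steps, Python scripts to look and compute and a shell command to move; the robot and the scene stay as the last step left them, time stands still between calls to the robot, and variables do not carry over. Pictures are saved under pics/ and viewed, at most 10 in all, crops included, and the job is handed in when it is done.

```bash
mkdir -p pics; ls; python3 - <<'E'
from workcell import env
import cv2,numpy as np
s=env.observe();print(s['clock'],s['eef_pos'],s['eef_rot'],s['opening'],env.tcp_to_grasp)
for n in ('top','scene'):
    im,d=env.read_camera(n);cv2.imwrite(f'pics/{n}0.png',im[...,::-1]);np.savez(f'{n}0.npz',im=im,d=d)
    i=env.camera_info(n);print(n,i)
E
```

```text
pics
0.0 [ 236.76855475 -577.87411882  230.2638331 ] [[ 9.25353134e-01  3.79105560e-01 -7.42433787e-04]
 [ 3.79106287e-01 -9.25351373e-01  1.80539636e-03]
 [-2.57632743e-06 -1.95209049e-03 -9.99998095e-01]] 85.56492945923063 18.700000000000003
top {'K': array([[520.77714718,   0.        , 320.5012474 ],
       [  0.        , 520.77714718, 205.65831513],
       [  0.        ,   0.        ,   1.        ]]), 'position': array([ 298.42202032,   66.62992081, 1510.51992376]), 'attitude': array([[ 2.16026897e-02,  9.83517151e-01, -1.79519739e-01],
       [-9.99761584e-01,  2.18222102e-02, -7.52124793e-04],
       [ 3.17778984e-03,  1.79493186e-01,  9.83754084e-01]])}
scene {'K': array([[473.77262153,   0.        , 319.53430961],
       [  0.        , 473.77262153, 192.72854495],
       [  0.        ,   0.        ,   1.        ]]), 'position': array([ -56.8511068 ,  581.33969579, 1070.03054325]), 'attitude': array([[-0.65411232,  0.58339943, -0.48143761],
       [-0.75639359, -0.50653452,  0.41387379],
       [-0.00241104,  0.63487627,  0.77261006]])}
```

View pics/top0.png

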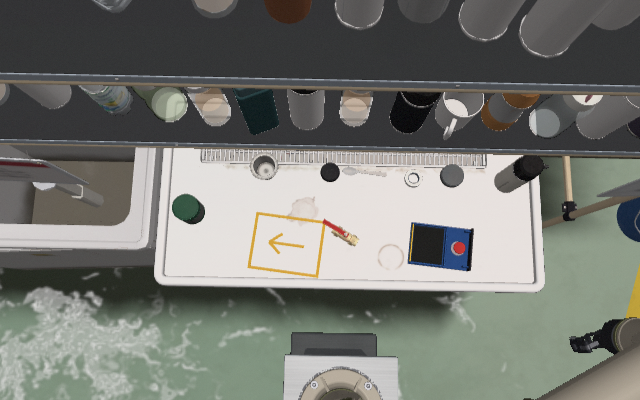

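View pics/scene0.png

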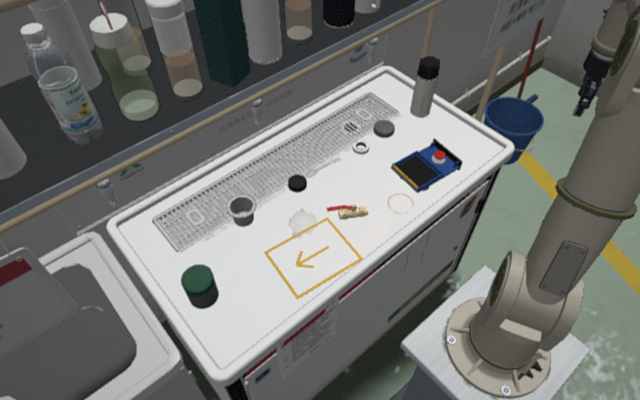

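```bash
cat > h.py <<'E'
from workcell import env
import numpy as np,cv2
def cast(n,uv,z,info=None):
    i=info or env.camera_info(n);uv=np.atleast_2d(np.float64(uv));K=i['K']
    a=(uv-K[:2,2])/K[0,0]
    if n=='wrist':
        r=np.linalg.norm(a,axis=1);s=np.sin(r)/np.maximum(r,1e-9)
        c=np.c_[a[:,0]*s,-a[:,1]*s,-np.cos(r)]
    else: c=np.c_[a[:,0],-a[:,1],-np.ones(len(a))]
    d=c@i['attitude'].T;p=i['position']
    return (p+d*((z-p[2])/d[:,2])[:,None])
def big(m,k=1):
    cs,_=cv2.findContours(m.astype(np.uint8),cv2.RETR_EXTERNAL,cv2.CHAIN_APPROX_NONE)
    return sorted(cs,key=cv2.contourArea)[-k:][::-1]
def rect(P):
    (c,s,a)=cv2.minAreaRect(np.float32(P[:,:2]));return np.round(c,1),np.round(s,1),round(a,1)
E
python3 - <<'E'
from h import *
im=np.load('top0.npz')['im'];hsv=cv2.cvtColor(im,cv2.COLOR_RGB2HSV)
H,S,V=[hsv[...,k].astype(int) for k in range(3)]
roi=np.zeros(H.shape,bool);roi[150:290,165:500]=1
def win(x0,x1,y0,y1):
    m=np.zeros(H.shape,bool);m[y0:y1,x0:x1]=1;return m
yel=(H>15)&(H<32)&(S>120)&win(240,332,205,280)
c=big(yel)[0][:,0];print('bay',rect(cast('top',c,0)))
red=((H<8)|(H>172))&(S>140)&(V>80)
l=big(red&win(445,475,230,265))[0][:,0];P=cast('top',l,58);print('lock',P.mean(0),rect(P))
v=np.argwhere(red&win(315,365,210,250))[:,::-1];P=cast('top',v,49);print('lever',rect(P),P.min(0),P.max(0))
b=(V<110)|((H>100)&(H<130)&(S>100))
b&=win(395,485,210,280)
c=big(b)[0][:,0]
for z in(40,48):print('caddy',rect(cast('top',c,z)))
y2=(H>15)&(H<35)&(S>120)&win(395,430,210,280);q=np.argwhere(y2)[:,::-1];print('frontwall',len(q),rect(cast('top',q,48)) if len(q)>3 else '')
br=(H>10)&(H<35)&(S>60)&win(325,370,210,260);q=np.argwhere(br)[:,::-1];print('brass',len(q),rect(cast('top',q,25)))
# bystanders
for n,uv,z in [('tin',(188,208),92),('strainer',(264,160),61),('capb',(330,172),24),('tape',(413,180),15),('capg',(452,175),24),('flask',(530,165),150)]:print(n,cast('top',uv,z)[0].round())
cr=cv2.resize(im[195:285,310:490],None,fx=4,fy=4,interpolation=cv2.INTER_CUBIC);cv2.imwrite('pics/crop0.png',cr[...,::-1])
E
```

```text
bay (array([458.7, 164.4]), array([205.5, 164.9]), 83.3)
lock [ 453.26701676 -322.15837283   58.        ] (array([ 453.2, -322.1]), array([28. , 31.1]), 88.6)
lever (array([502.3,  24.7]), array([81. , 11.6]), 59.2) [479.73098719 -11.68162948  49.        ] [524.03733667  62.47914336  49.        ]
caddy (array([ 459.2, -274.9]), array([178.3, 121.2]), 84.7)
caddy (array([ 458.3, -273.1]), array([177.3, 120.5]), 84.7)
frontwall 58 (array([ 467.1, -190. ]), array([  4.1, 102.9]), 84.3)
brass 163 (array([491.3,   7.4]), array([101.8,  28.8]), 59.9)
tin [543. 434.  92.]
strainer [693. 233.  61.]
capb [671.  42.  24.]
tape [ 654. -203.   15.]
capg [ 670. -316.   24.]
flask [ 671. -495.  150.]
```

View pics/crop0.png

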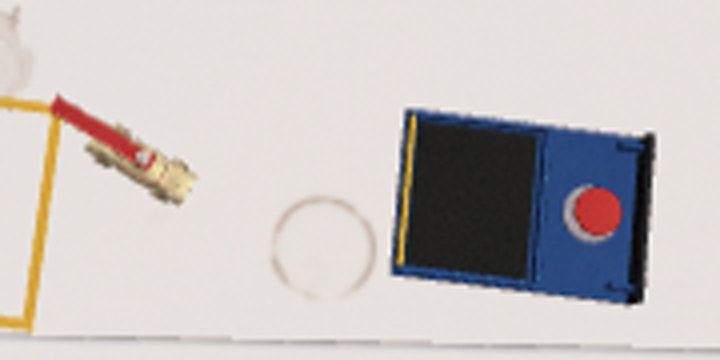

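```bash
cat >> h.py <<'E'
def to(x,y,z,head):
    s=env.observe();R=s['eef_rot'];d=np.array([x,y,z])-s['eef_pos']
    h=np.degrees(np.arctan2(R[1,0],R[0,0]));t=-((head-h+180)%360-180)
    print('t',round(s['clock'],2),'pos',s['eef_pos'].round(1),'head',h.round(1),'F',s['ft_force'].round(1),'-> shift m',(R.T@d/1000).round(4),'turn',t.round(1))
E
python3 -c "
from h import *
to(485,-4.5,130,59.2)"
```

```text
t 0.1 pos [ 236.8 -577.9  230.4] head 22.3 F [-0.   0.4  0.8] -> shift m [ 0.4471 -0.4363  0.1011] turn -36.9
```

```bash
python3 -m crank '[[[0.04,-0.039,0,-4],[0.084,-0.082,0,-8],[0.128,-0.125,0.01,-12],[0.172,-0.168,0.02,-16],[0.216,-0.211,0.03,-20],[0.26,-0.254,0.04,-24],[0.304,-0.297,0.05,-28],[0.348,-0.34,0.06,-32]]]' -0.4; python3 -c "
from h import *
to(485,-4.5,100,59.2)"
```

```text
clock: 1.1
eef_pos: [430.3, -129.9, 171.0]
eef_rot: [[0.582, 0.813, 0.0], [0.813, -0.582, -0.0], [-0.0, 0.0, -1.0]]
ft_force: [1.1, 0.6, 0.1]
opening: 60.1
grasp_force: 0.0
t 1.1 pos [ 430.3 -129.9  171. ] head 54.4 F [1.1 0.6 0.1] -> shift m [ 0.1338 -0.0286  0.071 ] turn -4.8
```

```bash
python3 -m crank '[[[0.045,-0.01,0.02,-2],[0.09,-0.02,0.045,-4],[0.134,-0.0286,0.07,-4.8],[0.134,-0.0286,0.07,-4.8],[0.134,-0.0286,0.07,-4.8]]]'; python3 - <<'E'
from h import *
to(485,-4.5,4,59.2)
i=env.camera_info('wrist');im,d=env.read_camera('wrist');cv2.imwrite('pics/w1.png',im[...,::-1])
hsv=cv2.cvtColor(im,cv2.COLOR_RGB2HSV);red=((hsv[...,0]<8)|(hsv[...,0]>172))&(hsv[...,1]>140)&(hsv[...,2]>60)
q=big(red)[0][:,0];print(len(q),rect(cast('wrist',q,49,i)))
E
```

```text
clock: 1.72
eef_pos: [484.8, -6.6, 101.1]
eef_rot: [[0.514, 0.858, -0.001], [0.858, -0.514, -0.0], [-0.001, -0.001, -1.0]]
ft_force: [1.9, 0.3, 0.5]
opening: 60.2
grasp_force: 0.0
t 1.73 pos [484.8  -6.6 101.1] head 59.1 F [1.9 0.3 0.5] -> shift m [ 0.0019 -0.0008  0.0971] turn -0.1
235 (array([506.9,  28.3]), array([67.2, 11.5]), 60.4)
```

View pics/w1.png

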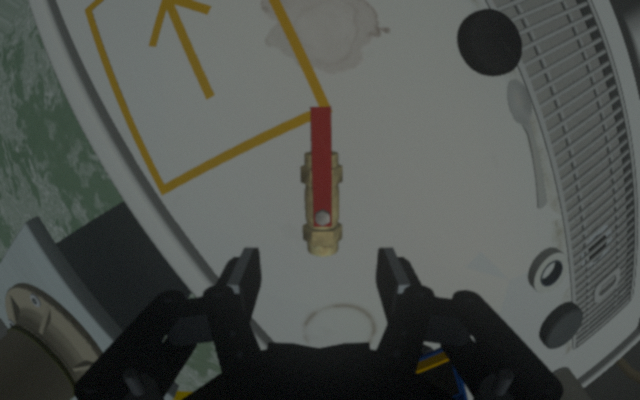

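```bash
python3 -m crank '[[[0,0,0.03,0],[0,0,0.06,0],[0,0,0.085,0],[0,0,0.096,0],[0,0,0.096,0]]]' && python3 -m crank '[[[0,0,0,0],[0,0,0,0],[0,0,0,0],[0,0,0,0],[0,0,0,0]]]' 1 40
```

```text
clock: 2.4
eef_pos: [485.0, -7.0, 5.4]
eef_rot: [[0.515, 0.857, -0.0], [0.857, -0.515, -0.0], [-0.0, -0.0, -1.0]]
ft_force: [0.1, -0.4, 0.2]
opening: 59.8
grasp_force: 0.0
clock: 3.02
eef_pos: [486.1, -6.5, 6.7]
eef_rot: [[0.514, 0.858, 0.002], [0.858, -0.514, -0.001], [0.001, 0.002, -1.0]]
ft_force: [-1.6, -0.4, 7.7]
opening: 24.5
grasp_force: 39.0
```

```bash
python3 -m crank '[[[0,0,-0.015,0],[0,0,-0.04,0],[0,0,-0.08,0],[0,0,-0.115,0],[0,0,-0.115,0],[0,0,-0.115,0]]]'; python3 - <<'E'
from h import *
u=np.radians(84.4);d=np.array([np.cos(u),np.sin(u)]);c=np.array([453.3,-322.2])+d*52
t=c+30*d;to(*t,120,84.4)
E
```

```text
clock: 3.78
eef_pos: [484.6, -6.4, 120.2]
eef_rot: [[0.514, 0.858, -0.0], [0.858, -0.514, -0.0], [-0.0, -0.0, -1.0]]
ft_force: [0.5, -0.3, -2.2]
opening: 24.7
grasp_force: 40.0
t 3.77 pos [484.6  -6.4 120.2] head 59.1 F [ 0.5 -0.3 -2.2] -> shift m [-2.129e-01  1.004e-01  2.000e-04] turn -25.3
```

```bash
python3 -m crank '[[[-0.02,0.01,0,-3],[-0.06,0.028,0,-8],[-0.1,0.047,0,-13],[-0.14,0.066,0,-18],[-0.175,0.083,0,-22],[-0.2,0.095,0,-25.3],[-0.213,0.1005,0,-25.3],[-0.213,0.1005,0,-25.3]]]'; python3 - <<'E'
from h import *
i=env.camera_info('wrist');im,_=env.read_camera('wrist');cv2.imwrite('pics/w2.png',im[...,::-1])
hsv=cv2.cvtColor(im,cv2.COLOR_RGB2HSV);red=((hsv[...,0]<8)|(hsv[...,0]>172))&(hsv[...,1]>140)&(hsv[...,2]>50)
q=big(red)[0][:,0]
s=env.observe();P=cast('wrist',q,s['eef_pos'][2]-6.5+49,i);L=(P-s['eef_pos'])@s['eef_rot'];print('lever in tool',L.min(0),L.max(0),rect(L))
E
```

```text
clock: 4.78
eef_pos: [461.2, -240.7, 119.4]
eef_rot: [[0.1, 0.995, -0.001], [0.995, -0.1, 0.001], [0.001, -0.002, -1.0]]
ft_force: [-0.0, 0.2, -1.8]
opening: 24.6
grasp_force: 40.0
lever in tool [ -1.54360608  -7.59719003 -42.50611006] [ 73.97308593   5.10923896 -42.39828517] (array([36.2, -1.3]), array([75.5, 12.7]), 0.1)
```

View pics/w2.png

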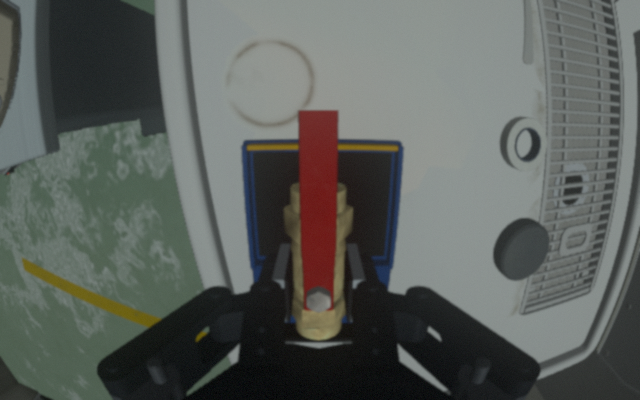

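```bash
python3 -m crank '[[[0,0,0.03,0],[0,0,0.055,0],[0,0,0.068,0],[0,0,0.073,0],[0,0,0.0755,0],[0,0,0.0755,0]]]'
```

```text
clock: 5.58
eef_pos: [462.3, -240.7, 45.4]
eef_rot: [[0.098, 0.995, 0.001], [0.995, -0.098, -0.0], [-0.0, 0.001, -1.0]]
ft_force: [-0.0, 0.2, -1.9]
opening: 24.7
grasp_force: 40.0
```

```bash
python3 -m crank '[[[0,0,0.0015,0],[0,0,0.0025,0],[0,0,0.0025,0]]]' && python3 -m crank '[[[0,0,0,0],[0,0,0,0],[0,0,0,0]]]' -0.15
```

```text
clock: 5.95
eef_pos: [462.0, -240.8, 42.5]
eef_rot: [[0.098, 0.995, 0.0], [0.995, -0.098, -0.0], [-0.0, 0.0, -1.0]]
ft_force: [-1.1, -0.3, -1.3]
opening: 24.4
grasp_force: 40.1
clock: 6.32
eef_pos: [462.0, -240.7, 42.4]
eef_rot: [[0.098, 0.995, 0.0], [0.995, -0.098, -0.0], [-0.0, 0.0, -1.0]]
ft_force: [-0.7, -0.1, 0.2]
opening: 48.8
grasp_force: 0.0
```

```bash
python3 -m crank '[[[0,0,-0.02,0],[0,0,-0.05,0],[0,0,-0.09,0],[0,0,-0.11,0]]]'; python3 - <<'E'
from h import *
u=np.radians(84.4);d=np.array([np.cos(u),np.sin(u)]);c=np.array([453.3,-322.2])+d*52
t=c-(88+11+25)*d;to(*t,24,84.4)
E
```

```text
clock: 6.82
eef_pos: [462.7, -240.9, 154.7]
eef_rot: [[0.098, 0.995, 0.003], [0.995, -0.098, -0.001], [-0.001, 0.003, -1.0]]
ft_force: [-0.2, -0.8, -0.6]
opening: 49.4
grasp_force: 0.0
t 6.83 pos [ 462.7 -240.9  154.7] head 84.4 F [-0.2 -0.8 -0.6] -> shift m [-0.1537 -0.0018  0.1308] turn -0.0
```

```bash
python3 -m crank '[[[-0.05,0,0,0],[-0.11,0,0,0],[-0.154,-0.001,0.03,0],[-0.154,-0.002,0.08,0],[-0.154,-0.002,0.12,0],[-0.154,-0.002,0.13,0],[-0.154,-0.002,0.13,0]]]' -1; cat >> h.py <<'E'
def caddy(png=None):
    im,_=env.read_camera('top')
    if png: cv2.imwrite(png,im[140:300,160:520][...,::-1].repeat(2,0).repeat(2,1))
    hsv=cv2.cvtColor(im,cv2.COLOR_RGB2HSV).astype(int);H,S,V=hsv[...,0],hsv[...,1],hsv[...,2]
    w=np.zeros(H.shape,bool);w[195:290,165:500]=1
    blue=(H>100)&(H<130)&(S>110)&(V>60)&w
    q=np.concatenate([c[:,0] for c in cv2.findContours(blue.astype(np.uint8),0,cv2.CHAIN_APPROX_NONE)[0] if len(c)>8])
    red=((H<8)|(H>172))&(S>140)&(V>80)&w
    print('blue',rect(cast('top',q,42)))
    for c in big(red,2): 
        if cv2.contourArea(c)>8: print('red',rect(cast('top',c[:,0],58)),rect(cast('top',c[:,0],85)))
E
python3 - <<'E'
from h import *
caddy('pics/t2.png');to(445,-393,24,84.4)
E
```

```text
clock: 7.7
eef_pos: [445.1, -393.6, 22.7]
eef_rot: [[0.098, 0.995, 0.0], [0.995, -0.098, 0.0], [0.0, -0.0, -1.0]]
ft_force: [0.4, -0.7, 0.3]
opening: 85.3
grasp_force: 0.0
blue (array([ 457.6, -270.5]), array([169.9, 115.9]), 84.3)
red (array([ 453.3, -322.1]), array([28. , 31.2]), 88.6) (array([ 450.4, -314.9]), array([27.5, 30.7]), 88.6)
red (array([ 468. , -202.1]), array([68.3, 12.2]), 83.8) (array([ 464.9, -197.1]), array([67.1, 11.9]), 83.8)
t 7.75 pos [ 445.7 -394.2   23.8] head 84.4 F [ 0.5 -1.3  1.1] -> shift m [ 0.0011 -0.0008 -0.0002] turn -0.0
```

View pics/t2.png

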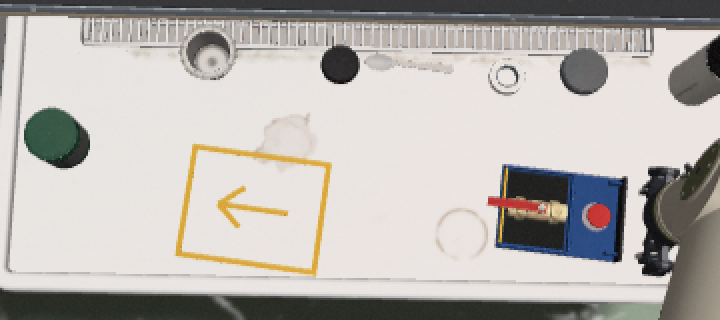

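```bash
python3 -m crank '[[[0.008,0,0,0],[0.016,0,0,0],[0.021,0,0,0],[0.025,0,0,0],[0.029,0,0,0],[0.034,0,0,0],[0.039,-0.0005,0,0],[0.044,-0.001,0,0]]]'; python3 -c "
from h import *
caddy()"; python3 -m crank '[[[0.005,-0.0005,0,0],[0.01,-0.001,0,0],[0.015,-0.0015,0,0],[0.02,-0.002,0,0],[0.025,-0.0025,0,0],[0.03,-0.003,0,0],[0.035,-0.0035,0,0],[0.04,-0.004,0,0]]]'; python3 -c "
from h import *
caddy();to(447.5,66,24,83.3)"
```

```text
clock: 8.75
eef_pos: [448.0, -349.6, 22.3]
eef_rot: [[0.098, 0.995, -0.0], [0.995, -0.098, 0.0], [-0.0, -0.0, -1.0]]
ft_force: [0.4, -2.0, 1.4]
opening: 85.3
grasp_force: 1.0
blue (array([ 457.6, -248.5]), array([169.5, 116.5]), 84.1)
red (array([ 454.1, -300.9]), array([28. , 30.9]), 1.3) (array([ 451.2, -294.1]), array([27.5, 30.3]), 1.3)
red (array([ 467.5, -179.6]), array([68. , 12.2]), 84.9) (array([ 464.4, -175. ]), array([66.7, 11.9]), 84.9)
clock: 9.8
eef_pos: [448.0, -309.2, 22.3]
eef_rot: [[0.098, 0.995, 0.0], [0.995, -0.098, 0.0], [0.0, -0.0, -1.0]]
ft_force: [1.0, -2.7, -1.0]
opening: 85.7
grasp_force: 1.0
blue (array([ 457.5, -209. ]), array([168.8, 115.7]), 84.5)
red (array([ 453.2, -259.1]), array([29.1, 30.3]), 45.1) (array([ 450.3, -253.1]), array([28.6, 29.8]), 45.1)
red (array([ 467.3, -138.9]), array([69.8, 12.3]), 86.0) (array([ 464.1, -135.1]), array([68.5, 12. ]), 86.0)
t 9.85 pos [ 448.2 -308.3   22.2] head 84.4 F [ 0.2 -0.8 -0.1] -> shift m [ 0.3725 -0.037  -0.0015] turn 1.1
```

```bash
python3 -m crank '[[[0.006,-0.0006,0,0],[0.013,-0.0013,0,0],[0.02,-0.002,0,0],[0.027,-0.0027,0,0],[0.034,-0.0034,0,0],[0.041,-0.004,0,0],[0.048,-0.0047,0,0],[0.055,-0.0054,0,0]]]' >/dev/null; python3 -m crank '[[[0.007,-0.0007,0,0],[0.014,-0.0014,0,0],[0.021,-0.0021,0,0],[0.028,-0.0028,0,0],[0.035,-0.0035,0,0],[0.042,-0.0041,0,0],[0.049,-0.0048,0,0],[0.056,-0.0055,0,0]]]'; python3 -c "
from h import *
caddy();to(447.5,66,24,83.3)"
```

```text
clock: 11.85
eef_pos: [448.0, -197.6, 22.3]
eef_rot: [[0.098, 0.995, -0.0], [0.995, -0.098, 0.0], [0.0, -0.0, -1.0]]
ft_force: [0.2, -1.0, -0.2]
opening: 85.4
grasp_force: 1.0
blue (array([457.3, -96.8]), array([163. , 115.8]), 84.3)
red (array([ 453.6, -148.7]), array([28. , 28.3]), 1.3) (array([ 450.7, -144.7]), array([27.5, 27.8]), 1.3)
red (array([467.2, -25.5]), array([68.3, 12.2]), 84.1) (array([464. , -23.8]), array([67., 12.]), 84.1)
t 11.9 pos [ 448.1 -196.3   22.2] head 84.4 F [-0.6  0.8 -0.2] -> shift m [ 0.261  -0.026  -0.0015] turn 1.1
```

```bash
python3 -m crank '[[[0.007,-0.0007,0,0],[0.014,-0.0014,0,0],[0.021,-0.0021,0,0],[0.028,-0.0028,0,0],[0.035,-0.0035,0,0],[0.042,-0.0041,0,0],[0.049,-0.0048,0,0],[0.056,-0.0055,0,0]]]' >/dev/null; python3 -m crank '[[[0.007,-0.0007,0,0],[0.014,-0.0014,0,0],[0.021,-0.0021,0,0],[0.028,-0.0028,0,0],[0.035,-0.0035,0,0],[0.042,-0.0041,0,0],[0.049,-0.0048,0,0],[0.056,-0.0055,0,0]]]'; python3 -c "
from h import *
caddy();to(447.5,66,24,83.3)"
```

```text
clock: 13.9
eef_pos: [448.1, -85.1, 22.3]
eef_rot: [[0.098, 0.995, -0.0], [0.995, -0.098, 0.0], [0.0, -0.0, -1.0]]
ft_force: [0.3, -3.5, -0.3]
opening: 85.3
grasp_force: 1.1
blue (array([457.1,  15.7]), array([163.5, 115.6]), 84.5)
red (array([453.6, -36.2]), array([29.9, 31.5]), 27.7) (array([450.8, -34.3]), array([29.4, 30.9]), 27.7)
red (array([466.2,  89.5]), array([68.1, 11.4]), 87.4) (array([463.1,  89.1]), array([66.8, 11.2]), 87.4)
t 13.95 pos [448.1 -83.8  22.3] head 84.4 F [ 0.6  0.8 -0.8] -> shift m [ 0.1491 -0.0151 -0.0016] turn 1.1
```

```bash
python3 -m crank '[[[0.007,-0.0007,0,0],[0.014,-0.0014,0,0],[0.021,-0.0021,0,0],[0.028,-0.0028,0,0],[0.035,-0.0035,0,0],[0.042,-0.0041,0,0],[0.049,-0.0048,0,0],[0.056,-0.0055,0,0]]]' >/dev/null; python3 -m crank '[[[0.007,-0.0007,0,0],[0.014,-0.0014,0,0],[0.021,-0.0021,0,0],[0.027,-0.0027,0,0],[0.033,-0.0033,0,0],[0.038,-0.0038,0,0],[0.043,-0.0043,0,0],[0.048,-0.0048,0,0]]]'; python3 -c "
from h import *
caddy();to(447.5,66,24,83.3)"
```

```text
clock: 15.95
eef_pos: [448.0, 19.2, 22.3]
eef_rot: [[0.098, 0.995, -0.0], [0.995, -0.098, 0.0], [0.0, -0.0, -1.0]]
ft_force: [0.5, -2.7, 0.1]
opening: 85.4
grasp_force: 1.0
blue (array([457.5, 121.1]), array([162.5, 116.4]), 84.6)
red (array([466.8, 194.3]), array([71.4, 11.8]), 84.9) (array([463.6, 191.9]), array([70. , 11.6]), 84.9)
red (array([450.1,  76.2]), array([29.2, 14.9]), 15.3) (array([447.3,  76. ]), array([28.7, 14.6]), 15.3)
t 16.0 pos [448.   20.1  22.4] head 84.4 F [ 0.8 -1.1 -1. ] -> shift m [ 0.0456 -0.005  -0.0016] turn 1.1
```

```bash
python3 -m crank '[[[0.006,-0.0006,0,0],[0.012,-0.0012,0,0],[0.018,-0.0018,0,0],[0.023,-0.0023,0,0],[0.028,-0.0028,0,0],[0.033,-0.0032,0,0],[0.037,-0.0036,0,0],[0.04,-0.0039,0,0]]]' >/dev/null; python3 -m crank '[[[0.002,-0.0002,0,0],[0.003,-0.0003,0,0],[0.003,-0.0003,0,0]]]';  python3 -m crank '[[[-0.01,0,0,0],[-0.03,0,0,0],[-0.05,0,0,0],[-0.05,0,-0.07,0],[-0.05,0,-0.1,0]]]';python3 -c "
from h import *
caddy('pics/t3.png');to(447.5,66,24,83.3)"
```

```text
clock: 17.38
eef_pos: [448.0, 62.3, 22.3]
eef_rot: [[0.098, 0.995, -0.0], [0.995, -0.098, 0.0], [0.0, -0.0, -1.0]]
ft_force: [0.3, 0.4, -0.2]
opening: 85.4
grasp_force: 0.3
clock: 18.0
eef_pos: [443.5, 11.8, 124.4]
eef_rot: [[0.099, 0.995, 0.001], [0.995, -0.099, 0.0], [0.001, 0.001, -1.0]]
ft_force: [0.3, -0.9, -1.0]
opening: 85.1
grasp_force: 0.0
blue (array([456.9, 162.4]), array([162.7, 115.6]), 84.5)
red (array([453.5, 111.5]), array([28.1, 28. ]), 1.3) (array([450.6, 110.7]), array([27.5, 27.5]), 1.3)
red (array([466., 238.]), array([68.5, 11.7]), 86.0) (array([462.9, 234.8]), array([67.2, 11.5]), 86.0)
t 18.05 pos [446.   12.2 128.7] head 84.4 F [2.6 0.2 3.2] -> shift m [ 0.0536 -0.0045  0.1047] turn 1.1
```

View pics/t3.png

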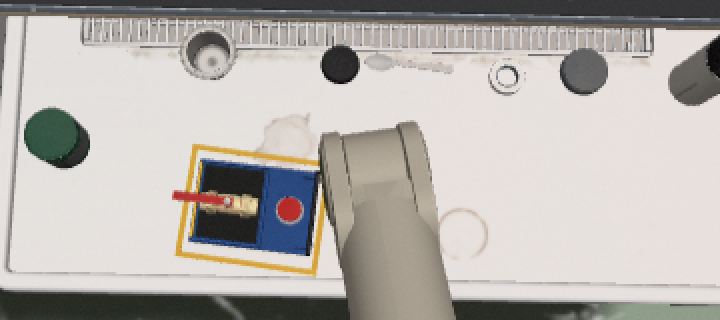

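```bash
python3 -c "
from h import *
to(453.5,111.5,75,84.4)"; python3 -m crank '[[[0.03,-0.001,0,0],[0.065,-0.003,0,0],[0.099,-0.002,0,0],[0.099,-0.002,0.02,0],[0.099,-0.002,0.04,0],[0.099,-0.002,0.05,0],[0.099,-0.002,0.05,0]]]' 1 30; python3 -c "
from h import *
to(453.5,111.5,48,84.4)"
```

```text
t 18.05 pos [446.   12.2 128.7] head 84.4 F [2.6 0.2 3.2] -> shift m [ 0.0995 -0.0026  0.0537] turn -0.0
clock: 18.92
eef_pos: [450.4, 110.7, 71.8]
eef_rot: [[0.098, 0.995, -0.001], [0.995, -0.098, 0.0], [-0.0, -0.001, -1.0]]
ft_force: [0.3, 0.8, -0.1]
opening: 0.0
grasp_force: 0.0
t 18.93 pos [450.4 110.7  71.8] head 84.4 F [ 0.3  0.8 -0.1] -> shift m [0.0011 0.0031 0.0238] turn -0.0
```

```bash
python3 -m crank '[[[0.001,0.003,0.008,0],[0.001,0.003,0.014,0],[0.001,0.003,0.017,0],[0.001,0.003,0.02,0],[0.001,0.003,0.022,0],[0.001,0.003,0.0235,0],[0.001,0.003,0.0235,0]]]'
```

```text
clock: 19.8
eef_pos: [454.2, 111.9, 49.1]
eef_rot: [[0.098, 0.995, 0.001], [0.995, -0.098, 0.0], [0.0, 0.001, -1.0]]
ft_force: [-0.6, -0.9, 5.1]
opening: -0.2
grasp_force: 2.3
```

```bash
python3 -m crank '[[[0,0,0.001,0],[0,0,0.002,0],[0,0,0.002,0],[0,0,0.002,0]]]'; python3 -m crank '[[[0,0,-0.01,0],[0,0,-0.03,0],[0,0,-0.07,0],[-0.04,0,-0.1,0],[-0.1,0,-0.1,0],[-0.1,0,-0.1,0],[-0.1,0,-0.1,0],[-0.1,0,-0.1,0]]]'; python3 - <<'E'
from h import *
caddy()
im,d=env.read_camera('top');z=env.camera_info('top')
p=z['K'];hsv=cv2.cvtColor(im,cv2.COLOR_RGB2HSV);m=np.zeros(d.shape,bool);m[235:255,293:318]=1
red=((hsv[...,0]<8)|(hsv[...,0]>172))&(hsv[...,1]>140)&m
v,u=np.nonzero(red);dd=d[v,u];P=z['position']+np.c_[(u-p[0,2])/p[0,0],-(v-p[1,2])/p[0,0],-np.ones(len(u))]*dd[:,None]@z['attitude'].T
im0=np.load('top0.npz');z0=im0['d'][243:252,455:463].mean();print('lock z',np.median(P[:,2]),len(u))
u,v=459,247;D=im0['d'][v,u];print('before z',(z['position']+z['attitude']@(np.array([(u-p[0,2])/p[0,0],-(v-p[1,2])/p[0,0],-1])*D))[2])
E
```

```text
clock: 20.3
eef_pos: [454.6, 112.0, 48.9]
eef_rot: [[0.098, 0.995, 0.002], [0.995, -0.098, -0.001], [-0.001, 0.002, -1.0]]
ft_force: [-7.5, -2.2, 27.6]
opening: -0.1
grasp_force: 14.0
clock: 21.3
eef_pos: [444.0, 13.7, 146.6]
eef_rot: [[0.096, 0.995, -0.0], [0.995, -0.096, 0.001], [0.001, -0.0, -1.0]]
ft_force: [0.3, -0.5, 0.4]
opening: -0.2
grasp_force: 0.0
blue (array([456.7, 162.4]), array([162.6, 115.6]), 84.4)
red (array([451.8, 110.6]), array([28.9, 30. ]), 28.0) (array([449. , 109.8]), array([28.4, 29.4]), 28.0)
red (array([466., 238.]), array([68.5, 11.7]), 86.0) (array([462.9, 234.8]), array([67.2, 11.5]), 86.0)
lock z 48.241377522522384 100
before z 56.33582119103903
```

```bash
python3 -c "
from workcell import env
print(env.close_job())"
```

```text
the job is handed in; nothing more can be done
None
```

The job is handed in at about 21 s of the 67 s. The valve lies flat in the tray with its lever forward, the caddy stands about 2 mm from the outline's centre and within about 1° of the arrow, and the floor lock is pressed to its stop. I did not check the castors in an image (they should trail about 6° off straight, well within the limit), and the hand-in returned no verdict.

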